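# Shut the parts case past its spring catch

### The arm

A 7-joint arm with a two-finger parallel gripper is mounted at the origin on the work surface. World frame = base frame: x ahead of the robot, y to its left, z up, the work surface at z = 0. Lengths are in m, angles in rad, forces in N, time in s.
With the tool pointing down it reaches from about 0.35 to 0.9 m from the base axis. Payload 8.1 kg.
Tool frame: the origin (TCP) lies on the centre line of the jaws, within the pads' length; the fingertips stand 19 mm ahead of it and the grasp point (between the pads) is the TCP (arm.tip_reach is the distance from the TCP to the fingertips, in m); z points along the fingers, y is the line along which they close (so a half turn about z gives the same grasp; the last joint's range is limited). The gripper opens to 92 mm and grips with 3 to 60 N. Pads are 19 mm wide; open, the fingers measure 130 mm over their backs; the gripper's body (75 mm by 190 mm) begins 47 mm behind the grasp point.
Start: joints at [-1.423, 0.434, 0.025, 1.573, -0.012, 1.134, -0.075], TCP at [0.155, 0.605, 0.246] pointing down, gripper open.
Joint ranges: [-2.62, 2.62], [-0.44, 2.09], [-1.27, 1.32], [0.08, 2.57], [-1.32, 4.46], [0.12, 2], [-2.74, 2.74]. Speed limits (rad/s): [2.22, 2.22, 3.01, 3.01, 3.14, 3.14, 3.14].

### API

Orientations are given as a rotation vector (axis times angle).
In Python, from cell import arm gives the robot as it stands.
- The arm moves only by the tool arm_command, never from a script. Its argument "targets" is a list that holds one entry, the list of rows, each a list of 6 numbers: the shift along the tool's x, y, z in m, then the turn, a rotation vector about the tool's x, y, z in rad. A call has 1 to 10 rows; each row shifts and turns the commanded pose from where the row before left it, along the tool's axes as they then stand; what a row does not reach is not made up. A row lasts 1/8 s, in which the tool goes at most 62.5 mm and 10.7 degrees, less where a joint would pass 70% of its speed; a pose out of reach is approached as far as the arm can. A call with a gripper value outside its range is refused whole. "jaw" is the finger opening in m, from 0 to 0.0918, set as the call begins (left out, the last holds). The fingers move at their own pace and stop on an object; "newtons" is the grip in N (left out, the last holds). Time passes only in rows, so rows that do not move let the fingers close. It gives the time, the measured TCP pose, the force, the opening and the grip force at its end, in the units of the state.
- arm.observe(): the state, without advancing time (a new reading comes with each control period).
- arm.get_image(name): name is "scene" or "top" or "wrist"; returns a dict with "pixels" (384x512x3 uint8, red, green, blue), "z_map" (384x512 float32, m along the optical axis (not along the pixel's ray), 0 where there is no reading), "fx", "fy", "cx", "cy" (pixels), "dist" ([k1, k2, p1, p2, k3] as OpenCV has them; the pictures are not rectified), "xyz" and "rotation" of the camera in the world; the wrist camera has in their place "T_tool_cam" (4x4, takes a point from camera to tool coordinates, whose origin is the TCP and whose axes are the flange's). Camera axes: x right, y down, z forward; pixel columns grow to the right and rows downward; lengths in m; the calibration is good to about 2 mm. A picture is of the moment at which its call begins: read the wrist's pose just before it.
- arm.sign_off(): hands the job in; it is judged then, once.
The state is a dict: "clock": time; "joints": joint angles; "dq": joint speeds; "joint_efforts": joint torques, N m; "position": TCP position; "ee_rot": TCP orientation; "force": force on the tool from outside, world axes, zero at the start; "ft_torque": the same for the moment, N m; "width": opening from 0.0 (shut) to 1.0 (fully open); "gripper_force": force on a finger pad.
Only numpy, scipy, OpenCV 4.12 (cv2) and the standard library are available. Lean on these libraries where they do the work, as an engineer would, in place of code of your own. Each camera call takes 0.05 s, during which the arm holds its last target. There are 200 camera calls.

### The job

The sliding glass lid of the parts case has been left open. With a fingertip, hold the long spring catch bar down while you push the lid's upright tab along past the catch, until the lid is fully shut; then take the finger away so that the catch springs up and locks behind the keeper. Only press and push: do not pinch the tab, and leave the other things on the bench where they are.

Things in the scene. Friction and masses are not known exactly. Their poses are not given: they have to be found in the camera images.
- case: Grey steel parts case, fixed, 200 (its x) by 400 (its y) by 74 mm high, on a 4 mm mat; origin at the centre of its underside. The lid slides along its +y to shut; the catch is along its -x side (roughly facing the robot), on a housing 34 mm wide and 50 mm high. 'Case' coordinates are in this frame.
- catch (a joint): Spring catch travel, m: 0 = up, 0.012 = fully down. One steel part: press bar (see catch_top) and a tooth at case x -118 to -102, y -5 to +5 mm, top at z = 94 mm when up. Moves straight down, springs back; about 4 N starts it, 8 N holds it fully down, pressed anywhere along the bar. The tooth blocks the keeper either way unless the bar is down more than 8 mm.
- catch_top (a point): Centre of the top face of the flat press bar: at case x -135, y -67.5, z 80 mm when up; moves down with it. The bar is 30 mm wide (case x), 215 mm long (case y from -175 to +40 mm) and 12 mm thick.
- lid (a joint): Glass lid travel (aluminium frame, 200 mm long), m: 0 = farthest open, 0.110 = fully shut against its stop; grows as it slides along case +y. Starts between 0 and 0.045. The keeper meets the raised tooth at 0.055 and lies over it until 0.105; beyond that the catch can spring up behind it. About 2.5 N friction; the lid stays where it is left.
- tab_push (a point): Centre of the rear (-y) face of the upright aluminium tab on the lid: the face to push along case +y. The tab stands over the press bar: z = 86 to 108 mm, case x -152 to -95 mm, 8 mm thick in y. The face is at case y -100 mm plus the lid joint.
- keeper (a point): Keeper block on the lid, just ahead (+y) of the tab's rear face, 21 (x) by 36 (y) by 22 mm high; the same piece carries the tab's front face. This point is the centre of its underside: case x -105.5, y -78 mm plus the lid joint, z 86 mm. Not to be touched: it passes over the lowered tooth, and the tooth rises 5 mm behind it once the lid is shut.
- cup: White ceramic cup, 80 mm across, 90 mm high, beyond the case's -y end; bystander, origin at the centre of its base.
- funnel: Stainless funnel standing mouth down, 104 mm across, 105 mm high, beyond the case's +y end; bystander, origin at the centre of its base.
- screwdriver: Steel screwdriver lying on the mat before the catch; bystander, origin on its underside.
- socket: Deep steel socket standing on end, 26 mm across, 60 mm high, on the mat before the catch; bystander, origin at the centre of its base.
- jug: Closed green jug, 110 by 150 mm, 240 mm high; bystander, far to the robot's right, origin at the centre of its base.
- wiper_arm: Black wiper arm, 400 mm long, 18 mm high, lying far to the robot's left; bystander, origin on its underside.

How it is judged:
On the way, in this order (a step that is already met when the one before it is completed fails the run):
1. the catch bar is held down before the lid has reached the tooth (value of joint catch above 0.008 m and value of joint lid below 0.058 m), for 0.1 s.
2. with the bar down, the keeper is over the tooth (value of joint catch above 0.006 m and value of joint lid between 0.065 and 0.105 m), for 0.1 s.
At the end, for the whole second after the job is handed in: The lid is at rest within 4 mm of fully shut and the catch has sprung up behind the keeper (less than 3 mm down), with the robot clear (value of joint lid above 0.106 m and value of joint catch below 0.003 m and velocity of joint lid between -0.005 and 0.005 m/s); the robot touches nothing.
It fails at once if the tab or keeper was pinched: its front or side was touched (over 3 N from the fingers on the keeper piece) (contact force between the fingers and lid_c6 above 3 N or contact force between the fingers and lid_c7 above 3 N).
It fails at once if a bystander was moved more than 20 mm, or lifted (distance of any of cup, funnel, screwdriver, socket, jug, wiper_arm from where it was at the start of the episode above 0.02 m).
It fails at once if a bystander was tipped (angle between any of cup, funnel, socket, jug's own z axis and vertical above 0.35 rad).
It also fails if it takes over 34 s, if anything falls off the work surface, if the arm or the gripper's body presses on something with over 40 N, if the wrist force passes 120 N, or if a joint passes its speed limit or range.

## Working session

There is one attempt and no reset: what is moved stays moved. The work goes in short steps, Python scripts to look and compute and a tool call to move; the robot and the scene stay as the last step left them, time stands still between calls to the robot, and variables do not carry over. Pictures are saved under pics/ and viewed, at most 10 in all, crops included, and the job is handed in when it is done.

Besides the shell and the picture viewer there is one more tool, called after "Request:" in YAML: its name, and indented under it one key for each argument. arm_command: Moves the arm, as the interface text tells. Its arguments: {"type":"object","properties":{"targets":{"type":"array","items":{"type":"array","items":{"type":"array","items":{"type":"number"}}}},"jaw":{"type":"number"},"newtons":{"type":"number"}},"required":["targets"]}

```bash
mkdir -p pics; ls
cat > h.py <<'E'
import numpy as np,cv2
from scipy.spatial.transform import Rotation as R
from cell import arm
def cam(n):
    s=arm.observe(); d=arm.get_image(n)
    K=np.array([[d['fx'],0,d['cx']],[0,d['fy'],d['cy']],[0,0,1.]])
    if 'T_tool_cam' in d:
        T=np.array(d['T_tool_cam']); Rt=R.from_rotvec(s['ee_rot']).as_matrix()
        Rc=Rt@T[:3,:3]; t=Rt@T[:3,3]+s['position']
    else:
        Rc=np.array(d['rotation']); Rc=Rc if Rc.shape==(3,3) else R.from_rotvec(Rc).as_matrix(); t=np.array(d['xyz'])
    d.update(K=K,Rc=Rc,t=t,D=np.array(d['dist'])); return d
def ray(d,px):
    n=cv2.undistortPoints(np.array(px,float).reshape(-1,1,2),d['K'],d['D'])[:,0]
    return np.c_[n,np.ones(len(n))]@d['Rc'].T
def plane(d,px,z):
    r=ray(d,px); return d['t']+r*((z-d['t'][2])/r[:,2])[:,None]
def depth(d):  # world xyz for all pixels
    v,u=np.mgrid[:384,:512]; r=ray(d,np.c_[u.ravel(),v.ravel()])
    return (d['t']+r*d['z_map'].reshape(-1,1)).reshape(384,512,3)
def save(d,n,s=1.5): cv2.imwrite('pics/'+n,cv2.resize(d['pixels'][:,:,::-1],None,fx=s,fy=s))
E
python3 - <<'E'
from h import *
s=arm.observe();print({k:np.round(v,3) for k,v in s.items()}, arm.tip_reach)
for n in('top','scene'):
    d=cam(n);save(d,n+'0.png');print(n,d['t'],d['Rc'].round(3).tolist(),d['K'].round(1).tolist())
    np.savez(n+'0.npz',X=depth(d),im=d['pixels'],z=d['z_map'])
E
```

```text
pics
{'clock': np.float64(0.0), 'joints': array([-1.423,  0.435,  0.025,  1.574, -0.012,  1.134, -0.075]), 'dq': array([-0.   , -0.   ,  0.   ,  0.001,  0.001,  0.001, -0.001]), 'joint_efforts': array([-1.0000e-03, -6.6784e+01,  9.8500e-01, -3.1447e+01, -6.0000e-02,
        4.3000e-02,  0.0000e+00]), 'position': array([0.155, 0.605, 0.245]), 'ee_rot': array([-3.930e-01, -3.117e+00,  3.000e-03]), 'force': array([ 0.099,  0.009, -0.143]), 'ft_torque': array([ 0.003,  0.041, -0.011]), 'gripper_force': np.float64(0.0), 'width': np.float64(0.999)} 0.019
top [0.17558057 0.0103821  1.5859943 ] [[-0.036, -0.972, 0.231], [-0.999, 0.036, -0.005], [-0.003, -0.231, -0.973]] [[398.2, 0.0, 254.6], [0.0, 398.2, 186.0], [0.0, 0.0, 1.0]]
scene [ 1.48452381 -0.75135783  1.07917102] [[0.6, 0.518, -0.61], [0.8, -0.369, 0.473], [0.02, -0.772, -0.636]] [[480.9, 0.0, 260.0], [0.0, 480.9, 191.6], [0.0, 0.0, 1.0]]
```

View pics/top0.png

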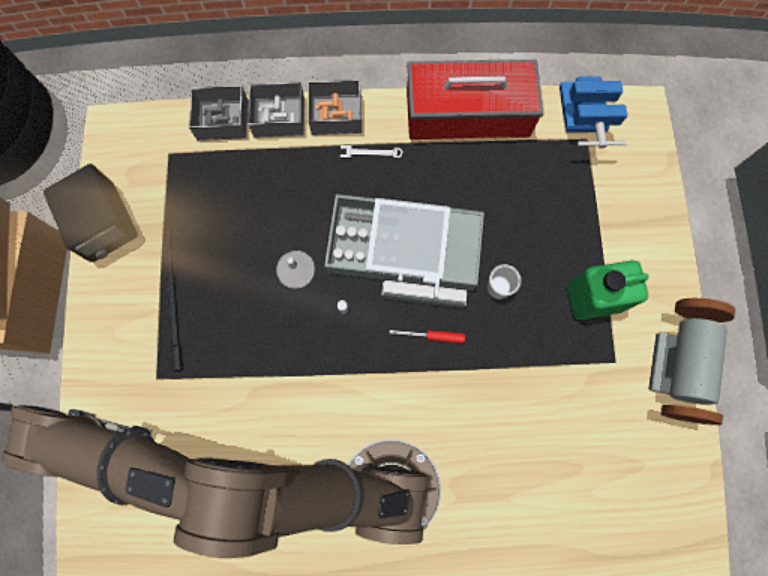

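View pics/scene0.png

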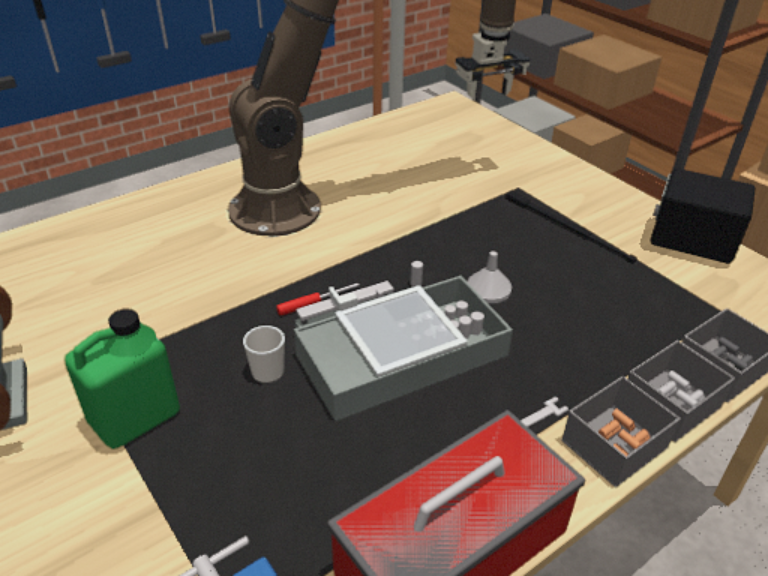

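The top view shows the case lying across the view at about (325-485, 195-305), with the white press bar at (382-467, 282-305) and the tab near (437, 285). The funnel is on the left, towards +y, and the cup on the right. The scene view agrees with this. Next I'll measure the case pose.

Run:
```python
from h import *
f=np.load('top0.npz');X=f['X'];im=f['im']
z=X[...,2]; reg=np.zeros(z.shape,bool); reg[125:210,205:330]=1
m=(reg&(z>0.06)&(z<0.13)).astype(np.uint8)
n,l,st,c=cv2.connectedComponentsWithStats(m)
k=1+st[1:,4].argmax();print(st[1:])
P=X[l==k]; r=cv2.minAreaRect((P[:,:2]*1000).astype(np.float32));print(r)
# table, bar, case outlines
b=(reg&(im.min(2)>165)&(np.arange(384)[:,None]>184)).astype(np.uint8)
n,l2,s2,_=cv2.connectedComponentsWithStats(b)
for i in range(1,n):
    if s2[i,4]>15:
        Q=X[l2==i];print(s2[i],Q.mean(0).round(4),Q[:,2].min(),Q[:,2].max(),cv2.minAreaRect((Q[:,:2]*1000).astype(np.float32)))
np.set_printoptions(linewidth=250)
print((z[180:206,248:316:2]*1000).round().astype(int))
big=cv2.resize(im[120:215,205:345,::-1],None,fx=5.6,fy=5.6,interpolation=cv2.INTER_CUBIC);cv2.imwrite('pics/crop.png',big)
```

```text
[[ 216  130  107   72 4332]
 [ 225  152    1    1    1]
 [ 236  152    1    1    1]
 [ 240  153    5    3    6]
 [ 227  154    1    1    1]
 [ 231  154    1    1    1]
 [ 242  157    1    1    1]
 [ 326  179    4   16   27]
 [ 284  199    1    1    1]
 [ 225  200    6    7   32]]
((616.624267578125, -58.08433532714844), (401.9390869140625, 250.4651336669922), 80.45735931396484)
[255 185  63  16 526] [ 0.5006 -0.1164  0.0918] 0.0509038140570639 1.5859943032667987 ((409.04498291015625, -38.00999450683594), (202.8782196044922, 431.5437927246094), 53.11042022705078)
[326 185   4   9  23] [ 0.504 -0.275  0.123] 0.004461003854334011 1.5859943032667987 ((352.8392333984375, -152.8059539794922), (25.521928787231445, 481.1990661621094), 50.4026985168457)
[225 200   6   7  36] [0.4633 0.1073 0.1063] 0.05007759350011498 1.5859943032667987 ((328.01312255859375, 67.44667053222656), (324.76611328125, 22.252853393554688), 16.604101181030273)
[[  79   80   85   88   96   92   94   88   89   93   82   94   84   92   88   92   87   94   90   87   82   90   91   92   70   71   68   75   76   67   72   7
[... 3638 characters left out ...]
1    7]
 [   4    7    1    4   12    4    7    5    4    5    5    5    6    3    6    0   -3    1    5    2   18   14   28   31   35   37   42   43   53   53   57   55    7   11]
 [   0    6    4    7    8   -1    5    4   -2    2    3    7    6    7    9    3   10    9    3   11    9    5   -2    8   11   14   24   29   27   31   41    5    1    3]
 [   8    0   10    8    3    3    3    4    2    4    8    2    7    8    7   10   -2    2    9    6   -3    3    8    5   -2    4    8    0    9   13   21    0    4    4]
 [   7    0    6   13    4    4    8    7    6    4   10    9    9    1    7    9    4    5    7    6    1    5    4    5    4    7    7    7    5    3    8    5   -1    7]]
```

View pics/crop.png

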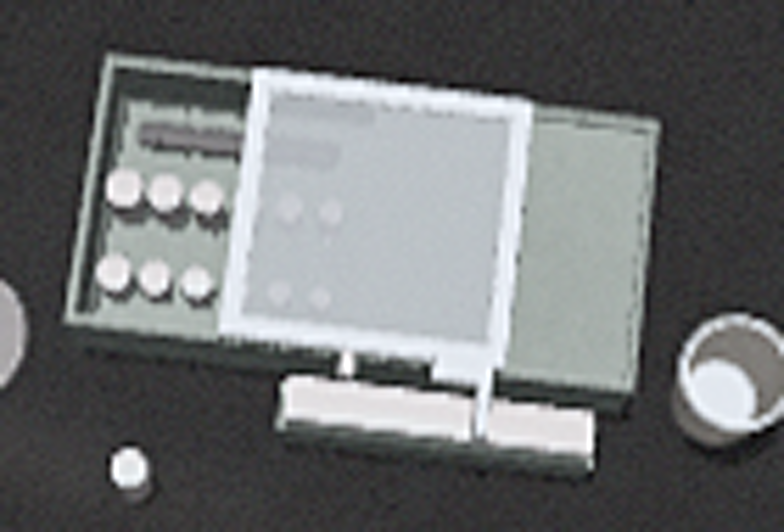

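The crop shows these features:
- Case top rim corners are at about (107,55), (660,120), (634,390) and (66,325).
- The bar runs from (284,378) to (595,410) along its far edge and from (280,422) to (592,455) along its near edge.
- The tooth is at (346,362), and the tab crosses the bar at about x = 484.

I'll fit a rigid pose to these corners.

Run:
```python
from h import *
d=cam('top');f=np.load('top0.npz');X=f['X']
toP=lambda a:(np.array(a,float)+.5)/5.6-.5+[205,120]
W=np.r_[plane(d,toP([[107,55],[660,120],[634,390],[66,325]]),.078),plane(d,toP([[284,378],[595,408],[592,455],[280,422]]),.084)][:,:2]
M=np.array([[100,200],[100,-200],[-100,-200],[-100,200],[-120,40],[-120,-175],[-150,-175],[-150,40]])/1e3
def fit(W,M):
    a,b=W.mean(0),M.mean(0);H=(M-b).T@(W-a);U,S,V=np.linalg.svd(H);Rr=V.T@np.diag([1,np.linalg.det(V.T@U.T)])@U.T
    t=a-Rr@b;return np.arctan2(Rr[1,0],Rr[0,0]),t,(W-M@Rr.T-t)*1e3
for s in (slice(0,8),slice(0,4),slice(4,8)):
    a,t,e=fit(W[s],M[s]);print(a,t.round(4));print(e.round(1).tolist())
# depth-based bar centre + tab
a,t,e=fit(W,M);c,s=np.cos(a),np.sin(a);Rr=np.array([[c,-s],[s,c]])
C=(X[...,:2]-t)@Rr; z=X[...,2]
bar=(z>.074)&(z<.098)&(C[...,0]<-.11)&(C[...,0]>-.165)&(C[...,1]>-.19)&(C[...,1]<.06)
print('bar',C[bar].min(0),C[bar].max(0),np.percentile(C[bar],[3,97],axis=0),np.median(z[bar]))
tab=(z>.1)&(z<.125)&(C[...,0]<-.105)&(C[...,0]>-.16)&(C[...,1]>-.19)&(C[...,1]<.0)
print('tab',tab.sum(),np.percentile(C[tab],[0,5,50,95,100],axis=0).round(4).tolist(),np.median(z[tab]))
# tab edges by pixel: crop tab over bar from x 473..494 at y~415
T=plane(d,toP([[474,435],[484,435],[486,372],[497,372]]),.112)[:,:2];print((T-t)@Rr)
for n in['screwdriver','socket']:pass
low=(z>.012)&(z<.08)&(C[...,0]<-.16)&(C[...,0]>-.4)&(abs(C[...,1])<.28)
print('others',np.percentile(C[low],[0,50,100],axis=0).round(3).tolist())
```

```text
-0.15832400481748046 [ 0.6409 -0.0616]
[[1.5, -1.7], [0.7, -2.5], [0.5, -0.3], [-1.4, -1.2], [-1.5, 2.6], [3.2, 0.9], [-0.1, 0.4], [-2.9, 1.8]]
-0.15828015647553606 [ 0.6413 -0.0631]
[[1.2, -0.3], [0.4, -1.1], [0.1, 1.1], [-1.8, 0.2]]
-0.13983747599090418 [ 0.6397 -0.0575]
[[0.7, 0.6], [1.5, -0.5], [-1.7, -0.4], [-0.6, 0.3]]
bar [-0.1498742 -0.1728896] [-0.11112949  0.04051497] [[-0.14799442 -0.16734666]
 [-0.11792783  0.03399122]] 0.0845666503886986
tab 55 [[-0.1506, -0.0979], [-0.1473, -0.0975], [-0.1146, -0.0893], [-0.1061, -0.0582], [-0.1051, -0.0012]] 0.1119208593949339
[[-0.15208803 -0.09067187]
 [-0.15127081 -0.09739057]
 [-0.10758318 -0.09430653]
 [-0.10667328 -0.10174833]]
others [[-0.37, -0.276], [-0.237, -0.072], [-0.161, 0.278]]
```

The case is at about (0.641, -0.062) with yaw -0.158, and the tab's rear face is near case y -98 mm, so the lid is almost fully open. I'll go in with closed fingers, tool y along case y, landing behind the tab.

```bash
cat >> h.py <<'E'
A=-0.157;T0=np.array([.6410,-.0618,.004])
RC=R.from_euler('z',A).as_matrix()
def now():
    s=arm.observe();Rt=R.from_rotvec(s['ee_rot']).as_matrix()
    tip=s['position']+Rt[:,2]*.019
    return s,Rt,(tip-T0)@RC
def goal(x,y,z):  # fingertip centre in case mm
    s,Rt,tip=now();Y=RC[:,1];Z=np.array([0,0,-1.]);G=np.c_[np.cross(Y,Z),Y,Z]
    rv=R.from_matrix(Rt.T@G).as_rotvec()
    w=T0+RC@(np.array([x,y,z])/1e3)-[0,0,-.019]-s['position']
    print('clock',s['clock'],'tip case mm',(tip*1e3).round(1),'F',np.round(s['force'],1),'turn',rv.round(3),'shift after turn',(G.T@w*1e3).round(1))
E
python3 - <<'E'
from h import *
goal(-135,-128,140)
E
```

```text
clock 0.15 tip case mm [-584.3  582.7  222.1] F [ 0.1  1.2 -0.4] turn [-0.001  0.    -0.094] shift after turn [-449.3 -710.7   82.1]
```

Request:
arm_command:
  targets:
    - [[0,0,0,0,0,-0.094],[-0.028,-0.0444,0,0,0,0],[-0.028,-0.0444,0,0,0,0],[-0.028,-0.0444,0,0,0,0],[-0.028,-0.0444,0,0,0,0],[-0.028,-0.0444,0,0,0,0],[-0.028,-0.0444,0,0,0,0],[-0.028,-0.0444,0,0,0,0],[-0.028,-0.0444,0,0,0,0]]
  jaw: 0.0
  newtons: 20

```text
clock: 1.27
position: [0.3213, 0.2179, 0.2458]
ee_rot: [0.246, 3.132, 0.001]
force: [0.5, 0.8, 0.1]
width: 0.066
gripper_force: 0.0
```

Request:
arm_command:
  targets:
    - [[-0.028,-0.0444,0,0,0,0],[-0.028,-0.0444,0,0,0,0],[-0.028,-0.0444,0,0,0,0],[-0.028,-0.0444,0,0,0,0],[-0.028,-0.0444,0,0,0,0],[-0.028,-0.0444,0,0,0,0],[-0.028,-0.0444,0,0,0,0],[-0.028,-0.0444,0.02,0,0,0],[0,0,0.04,0,0,0],[0,0,0,0,0,0]]

```text
clock: 2.52
position: [0.4846, -0.166, 0.1835]
ee_rot: [-0.248, -3.126, -0.0]
force: [0.0, 0.4, 0.7]
width: 0.001
gripper_force: 0.0
```

Run:
```python
from h import *
goal(-135,-128,140)
d=cam('wrist');save(d,'w1.png');d=cam('top');X=depth(d)
C=(X-T0)@RC
```

```text
clock 2.525 tip case mm [-138.3 -127.3  160.5] F [0.  0.4 0.7] turn [-0.    -0.006 -0.001] shift after turn [-3.2 -0.7 20.5]
```

View pics/w1.png

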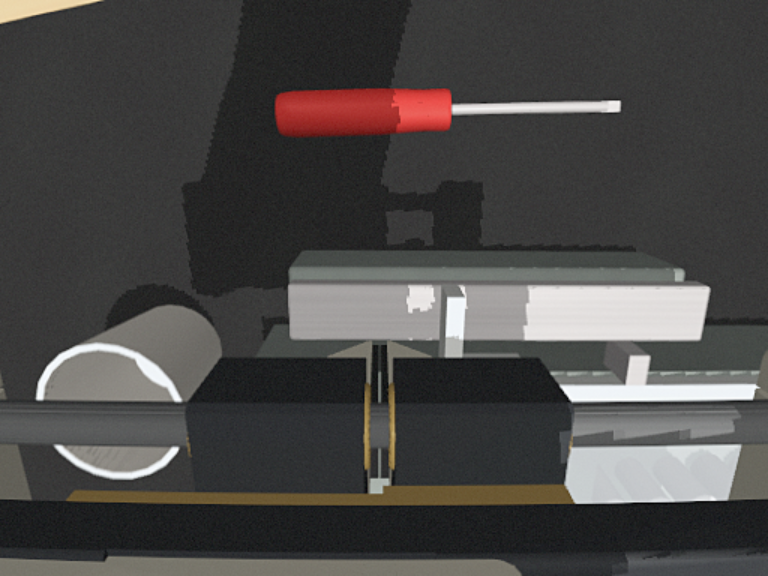

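The wrist view shows the bar from about (289,283) to (709,340). The tab crosses it, with its rear top edge at x≈447, and the fingertips are near (380,345), behind the tab. I'll cast these points to check the pose.

Run:
```python
from h import *
d=cam('wrist');g=lambda a:(np.array(a,float)+.5)/1.5-.5
c=lambda p,z:((plane(d,g(p),z)-T0)@RC*1e3).round(1).tolist()
print('cam',((d['t']-T0)@RC*1e3).round(),d['Rc'].round(2).tolist())
print('bar',c([[289,283],[709,287],[289,340],[705,339]],.084))
print('tab rear top',c([[446,297],[446,357],[465,297]],.112))
print('tip proj',[ (cv2.projectPoints((d['Rc'].T@(T0+RC@(np.array(p)/1e3)-d['t']))[None],np.zeros(3),np.zeros(3),d['K'],d['D'])[0].ravel()*1.5).round() for p in ([-138.3,-108,160],[-138.3,-127,160],[-148,-127,160],[-148,-108,160])])
X=depth(d);C=(X-T0)@RC*1e3;print(C[np.round(g(344)).astype(int),210:300:6].round(0).tolist())
```

```text
cam [-210. -127.  321.] [[0.16, 0.95, 0.27], [0.99, -0.15, -0.04], [0.0, 0.28, -0.96]]
bar [[-143.5, -171.8, 80.0], [-141.4, 43.5, 80.0], [-112.6, -173.4, 80.0], [-112.7, 46.8, 80.0]]
tab rear top [[-144.7, -96.4, 108.0], [-115.5, -95.3, 108.0], [-144.7, -87.9, 108.0]]
tip proj [array([431., 357.]), array([378., 357.]), array([378., 331.]), array([432., 331.])]
[[-97.0, -164.0, 47.0], [-97.0, -159.0, 46.0], [-96.0, -154.0, 45.0], [-97.0, -148.0, 46.0], [-96.0, -143.0, 45.0], [-147.0, -133.0, 167.0], [-146.0, -130.0, 167.0], [-97.0, -127.0, 46.0], [-146.0, -124.0, 167.0], [-146.0, -121.0, 166.0], [-97.0, -111.0, 46.0], [-96.0, -105.0, 44.0], [-96.0, -100.0, 46.0], [-96.0, -95.0, 44.0], [-120.0, -97.0, 103.0]]
```

Top and wrist views differ by up to 7 mm in x, so I'll aim between them at x = -131, which stays on the bar either way.

Run:
```python
from h import *
goal(-131,-129,88)
```

```text
clock 2.675 tip case mm [-135.7 -126.8  163.9] F [ 0.1  0.3 -0.1] turn [0.    0.001 0.001] shift after turn [-4.7 -2.2 75.9]
```

Request:
arm_command:
  targets:
    - [[-0.004,-0.002,0.03,0,0,0],[0,0,0.03,0,0,0],[0,0,0.015,0,0,0],[0,0,0,0,0,0],[0,0,0,0,0,0]]

```text
clock: 3.3
position: [0.4911, -0.1689, 0.112]
ee_rot: [0.246, 3.13, -0.0]
force: [0.0, 0.6, -0.3]
width: 0.005
gripper_force: 0.0
```

Run:
```python
from h import *
goal(-131,-129,76)
```

```text
clock 3.3 tip case mm [-131.3 -129.2   89. ] F [ 0.   0.6 -0.3] turn [0.    0.002 0.   ] shift after turn [-0.3  0.2 13. ]
```

Request:
arm_command:
  targets:
    - [[0,0,0.005,0,0,0],[0,0,0.005,0,0,0],[0,0,0.002,0,0,0],[0,0,0,0,0,0],[0,0,0,0,0,0]]

```text
clock: 3.92
position: [0.4908, -0.1689, 0.099]
ee_rot: [0.246, 3.131, 0.0]
force: [1.6, 0.7, 5.2]
width: -0.002
gripper_force: 2.6
```

Run:
```python
from h import *
goal(-131,-129,69)
d=cam('wrist');save(d,'w2.png')
```

```text
clock 3.925 tip case mm [-131.6 -129.2   76. ] F [1.6 0.7 5.2] turn [0.    0.001 0.   ] shift after turn [-0.6  0.2  7. ]
```

View pics/w2.png

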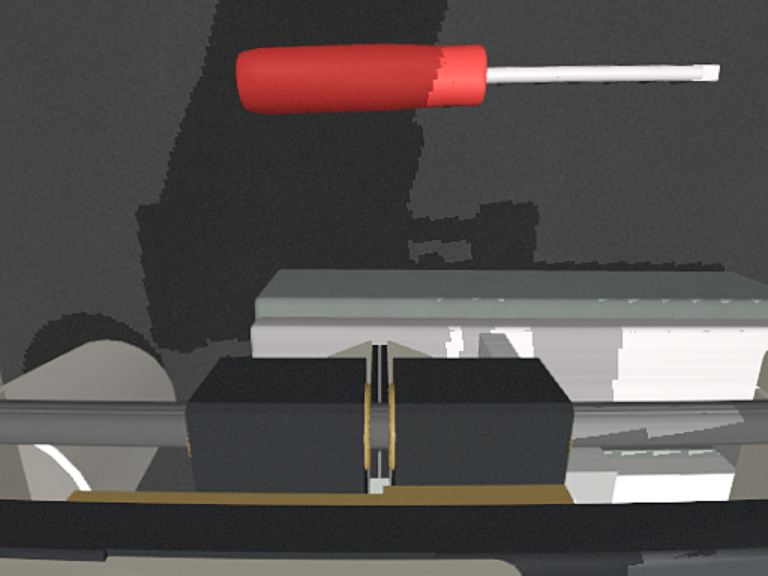

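The fingertip (380,345) is on the bar about 7 mm inside its outer edge (row 322), with the tab to its right at (490,345). The force is 5 N, which puts the bar about 4 mm down. I'll press on to about 11 mm.

Request:
arm_command:
  targets:
    - [[0,0,0.004,0,0,0],[0,0,0.003,0,0,0],[0,0,0.0,0,0,0],[0,0,0,0,0,0]]

```text
clock: 4.47
position: [0.4909, -0.1689, 0.0922]
ee_rot: [0.246, 3.131, 0.0]
force: [0.9, 0.7, 7.2]
width: 0.009
gripper_force: 3.8
```

Run:
```python
from h import *
goal(-132,-120,69)
```

```text
clock 4.475 tip case mm [-131.5 -129.2   69.2] F [0.9 0.7 7.2] turn [0.    0.001 0.   ] shift after turn [0.5 9.2 0.2]
```

Request:
arm_command:
  targets:
    - [[0,0,0.001,0,0,0],[0,0,0,0,0,0],[0,0.004,0,0,0,0],[0,0.004,0,0,0,0],[0,0.004,0,0,0,0],[0,0.004,0,0,0,0],[0,0.004,0,0,0,0],[0,0,0,0,0,0]]

```text
clock: 5.48
position: [0.4938, -0.151, 0.0914]
ee_rot: [0.248, 3.13, -0.004]
force: [-0.4, -5.3, 8.5]
width: 0.002
gripper_force: 4.6
```

Request:
arm_command:
  targets:
    - [[0,0.006,0,0,0,0],[0,0.006,0,0,0,0],[0,0.006,0,0,0,0],[0,0.006,0,0,0,0],[0,0.006,0,0,0,0],[0,0,0,0,0,0]]

```text
clock: 6.22
position: [0.4987, -0.121, 0.0914]
ee_rot: [0.248, 3.13, -0.003]
force: [-0.2, -4.1, 7.8]
width: 0.006
gripper_force: 4.4
```

Run:
```python
from h import *
goal(-132,-60,68.5)
d=cam('wrist');save(d,'w3.png')
```

```text
clock 6.225 tip case mm [-131.2  -80.8   68.4] F [-0.2 -4.1  7.8] turn [-0.002  0.002 -0.001] shift after turn [ 0.7 20.8 -0.1]
```

View pics/w3.png

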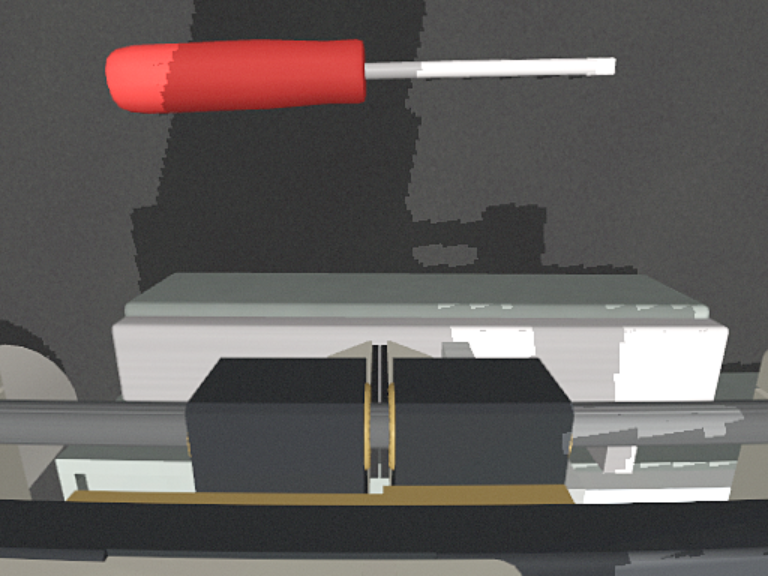

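The tab at (440-475, 345) is now against the finger and moving with it. I'll keep pushing.

Request:
arm_command:
  targets:
    - [[0,0.006,0.0005,0,0,0],[0,0.006,0,0,0,0],[0,0.006,0,0,0,0],[0,0.006,0,0,0,0],[0,0.006,0,0,0,0],[0,0.006,0,0,0,0],[0,0.006,0,0,0,0],[0,0.006,0,0,0,0],[0,0,0,0,0,0]]

```text
clock: 7.4
position: [0.5064, -0.0744, 0.0912]
ee_rot: [0.249, 3.129, -0.004]
force: [-0.8, -6.7, 12.4]
width: 0.002
gripper_force: 6.1
```

Run:
```python
from h import *
goal(-132,-9,68)
```

```text
clock 7.4 tip case mm [-130.9  -33.5   68.2] F [-0.8 -6.7 12.4] turn [-0.002  0.003 -0.002] shift after turn [ 1.  24.5  0.2]
```

Request:
arm_command:
  targets:
    - [[0,0.005,0,0,0,0],[0,0.005,0,0,0,0],[0,0.005,0,0,0,0],[0,0.003,0,0,0,0],[0,0.002,0,0,0,0],[0,0.002,0,0,0,0],[0,0,0,0,0,0]]

```text
clock: 8.28
position: [0.5098, -0.0534, 0.0912]
ee_rot: [0.25, 3.129, -0.004]
force: [-1.1, -8.7, 12.5]
width: 0.005
gripper_force: 6.7
```

Request:
arm_command:
  targets:
    - [[0,0.001,0,0,0,0],[0,0.001,0,0,0,0],[0,0.001,0,0,0,0],[0,0,0,0,0,0]]

```text
clock: 8.78
position: [0.5102, -0.0506, 0.0912]
ee_rot: [0.25, 3.129, -0.005]
force: [-2.0, -9.3, 11.4]
width: 0.002
gripper_force: 6.7
```

Request:
arm_command:
  targets:
    - [[0,0.0015,0,0,0,0],[0,0.0015,0,0,0,0],[0,0,0,0,0,0]]

```text
clock: 9.15
position: [0.5105, -0.0487, 0.0912]
ee_rot: [0.252, 3.129, -0.006]
force: [-2.2, -12.5, 11.3]
width: 0.006
gripper_force: 9.2
```

Request:
arm_command:
  targets:
    - [[0,0.0015,0,0,0,0],[0,0.0015,0,0,0,0],[0,0,0,0,0,0]]

```text
clock: 9.52
position: [0.5105, -0.0485, 0.0912]
ee_rot: [0.256, 3.129, -0.011]
force: [-4.1, -22.6, 12.0]
width: 0.005
gripper_force: 13.5
```

Run:
```python
from h import *
goal(-132,-9,68)
d=cam('wrist');save(d,'w4.png')
```

```text
clock 9.525 tip case mm [-130.9   -7.4   68.2] F [ -4.1 -22.6  12. ] turn [-0.007  0.003 -0.006] shift after turn [ 1.  -1.7  0.2]
```

View pics/w4.png

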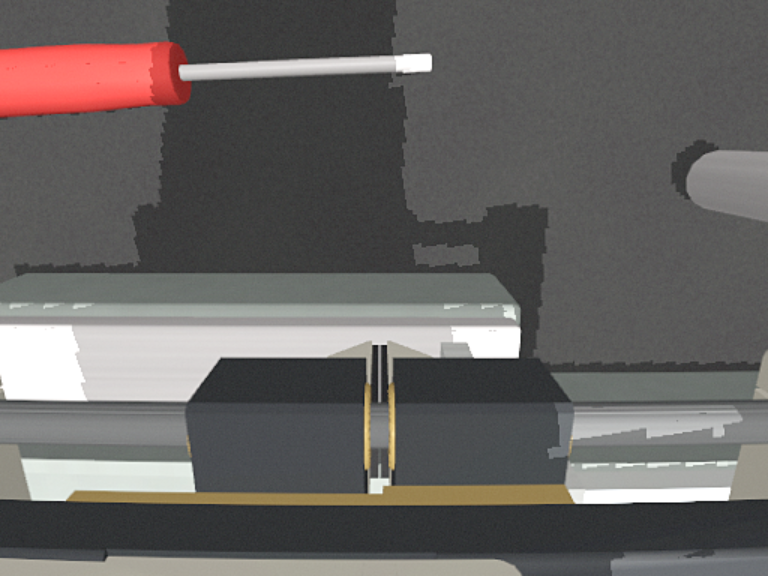

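The lid has hit its stop: the push force rose to 23 N with no further motion, and the finger is within 2 mm of the predicted y. I'll ease the push, lift so the catch springs up, then back away.

Request:
arm_command:
  targets:
    - [[0,-0.002,0,0,0,0],[0,0,-0.005,0,0,0],[0,0,-0.005,0,0,0],[0,0,-0.005,0,0,0],[0,-0.004,-0.004,0,0,0],[0,-0.006,-0.02,0,0,0],[0,0,-0.04,0,0,0],[0,0,-0.05,0,0,0],[-0.02,0,-0.02,0,0,0],[0,0,0,0,0,0]]

```text
clock: 10.82
position: [0.5299, -0.0563, 0.2405]
ee_rot: [0.245, 3.129, 0.001]
force: [1.0, 0.3, -1.4]
width: 0.008
gripper_force: 0.0
```

Run:
```python
from h import *
s,_,t=now();print(t,s['force'])
d=cam('wrist')
d2=cam('top');X=depth(d2);C=(X-T0)@RC*1e3;x,y,z=C[...,0],C[...,1],C[...,2]
d['pixels']=d['pixels'];save(d,'w5.png')
m=(x<-122)&(x>-160)&(y>-180)&(y<60)
print('tab y',np.percentile(y[m&(z>99)&(z<115)],[5,50,95]) if (m&(z>99)&(z<115)).any() else None,'bar z',np.median(z[m&(z>60)&(z<92)]))
```

```text
[-0.11056443 -0.01190847  0.21751498] [ 1.04758083  0.27667944 -1.42216217]
tab y None bar z 80.7368182636776
```

View pics/w5.png

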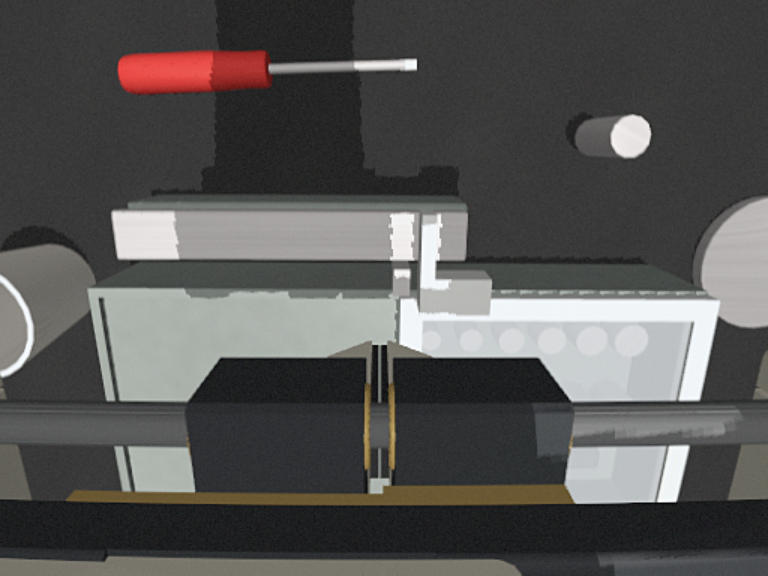

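The tooth at (401,280) stands up behind the keeper at (420-490, 290), and the lid frame reaches the case's +y end at x≈717. The bar top measures 80.7 mm, so the catch is up, and the arm is well clear.

```bash
python3 -c "
from cell import arm
print(arm.sign_off())"
```

```text
the job is handed in; nothing more can be done
None
```

The lid is fully shut, the catch has sprung up behind the keeper, the arm is clear, and the job is handed in (no verdict was returned).

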